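Set a brass roller in the V rests against the stop and clamp it

ROBOT

A 7-joint arm with a two-finger parallel gripper is mounted at the origin on a cart in front of the work surface, level with it; the furniture and walls round the work are solid. World frame = base frame: x ahead of the robot, y to its left, z up, the work surface at z = 0. Lengths are in m, angles in degrees, forces in N, time in s.
With the tool pointing down it reaches from about 0.425 to 0.875 m from the base axis. Payload 4.7 kg.
Tool frame: the origin (TCP) lies on the mounting face of the last link; the fingertips stand 182 mm ahead of it and the grasp point (between the pads) lies 164 mm ahead of it; z points along the fingers, y is the line along which they close (so a half turn about z gives the same grasp; the last joint's range is limited). The gripper opens to 87 mm and grips with 3 to 60 N. Pads are 19 mm wide; open, the fingers measure 117 mm over their backs; the gripper's body (75 mm by 190 mm) begins 51 mm behind the grasp point.
Start: joints at [75.751, 18.392, -4.016, 83.108, 1.295, 78.541, -3.26], TCP at [0.169, -0.628, 0.405] pointing down, gripper open.
Joint ranges: [-163.93, 163.93], [-17.29, 119.83], [-79.2, 71.16], [3.27, 140.29], [-89.18, 269.18], [5.43, 117.66], [-154.24, 154.24]. Speed limits (degrees/s): [147.25, 147.25, 180, 180, 180, 180, 180].

INTERFACE

Orientations are given as [roll, pitch, yaw] about the fixed x, y, z axes, in that order (R = Rz(yaw) Ry(pitch) Rx(roll)).
In Python, from cell import env gives the robot as it stands.
- The arm moves only by the tool servo_tool, never from a script. Its argument "plan" is a list of rows, each an object with "xyz": the shift along the tool's x, y, z in cm, a list of three; "twist": the turn, a rotation vector about the tool's x, y, z in degrees, a list of three; "jaw": the closure, from 0 (fully open) to 1 (shut). In form: [{"xyz": [x, y, z], "twist": [wx, wy, wz], "jaw": jaw}, ...]. A call has 1 to 10 rows; each row is the pose to reach, as a shift and turn from the pose commanded when the call began, along the tool's axes at that moment; what a row does not reach only later rows make up. A row lasts 1/12 s, in which the tool goes at most 41.7 mm and 7.16 degrees, less where a joint would pass 70% of its speed; a pose out of reach is approached as far as the arm can. A call with a gripper value outside its range is refused whole. The fingers move at their own pace and stop on an object; "newtons" is the grip in N (left out, the last holds). Time passes only in rows, so rows that repeat a pose let the fingers close. It gives the time, the measured TCP pose, the force, the opening and the grip force at its end, in the units of the state.
- env.get_obs(): the state, without advancing time (a new reading comes with each control period).
- env.read_camera(name): name is "scene" or "top"; returns a dict with "img" (480x640x3 uint8, red, green, blue), "camera_matrix" (3x3 intrinsics, pixels), "R" (3x3) and "t" (3): a world point X has camera coordinates R X + t. Camera axes: x right, y down, z forward; pixel columns grow to the right and rows downward; lengths in m; the calibration is good to about 2 mm. A picture is of the moment at which its call begins. There is no depth.
- env.sign_off(): hands the job in; it is judged then, once.
The state is a dict: "time_s": time; "qpos": joint angles; "joint_velocities": joint speeds; "effort": joint torques, N m; "tool_pos": TCP position; "tool_rot": TCP orientation; "force": force on the tool from outside, world axes, zero at the start; "wrist_torque": the same for the moment, N m; "grip_width": finger opening in m; "grasp_force": force on a finger pad.
Only numpy, scipy, OpenCV 4.12 (cv2) and the standard library are available. Lean on these libraries where they do the work, as an engineer would, in place of code of your own. Each camera call takes 0.05 s, during which the arm holds its last target. There are 200 camera calls.

TASK

Take the brass roller from its tray, with the clamp left open lower it into the two V rests until both carry it, and, still holding it, slide it along the Vs until its end bears on the blue end stop. Then let go so it settles into the Vs, and swing the red hold-down arm over, guiding it down gently (never letting it fall) so that its nose rests on the roller. Be gentle: the rests' height and the stop are only held by friction and must not be shifted, and leave the other things on the bench alone.

Things in the scene. Friction and masses are not known exactly. Their poses are not given: they have to be found in the camera images.
- roller: plain brass roller (solid cylinder), 25 mm diameter, 160 mm long, about 0.3 kg, lying on its side. Origin on its axis at mid-length; its x axis runs along the roller (both ends alike), y and z turn as it rolls. It starts in the tray.
- roller_tray: open light-wood-coloured tray, 225 mm (its x) by 132 mm (its y) by 40 mm high, fixed; floor 7 mm above the bench, walls 4 mm thick, inside 216 x 122 mm. Origin at the centre of its underside. The roller lies roughly along its x axis.
- fixture: grey fixture bolted to the bench. Origin on the bench top midway between its two V rests; x runs along the Vs towards the end stop, z up. Base plate 14 mm thick, x -78 to +150 mm, y -45 to +45 mm. A roller seated in the Vs lies along x on y = 0. The rests stand at x = -50 and +50 mm, the blue end stop near +93 mm, the clamp's hinge at +128 mm.
- rest_mid (a point): fixed point midway between the two steel 90-degree V rests (each 24 mm long, mouth 40 mm wide), 70 mm above the bench. A seated roller's axis is 8 mm lower to 8 mm higher than this: the height is set by hand and NOT measured; find it by touch. It yields if pressed down with more than about 16 N. Between the rests, x -38 to +38 mm, fingers have free space down to 36 mm below a seated roller's axis.
- stop_mid (a point): fixed point 93 mm along the fixture's x from the middle, 70 mm up. The face of the blue end stop (block 26 mm wide, 86 mm high) is up to 8 mm before or beyond it along x: set by hand, NOT measured; find it by touch. So a roller lowered with its middle at x = 0 has 5 to 21 mm to slide. The stop yields to about 9 N.
- clamp (a joint): angle (rad) of the red hold-down arm about the fixture's y: 0 level, over the V rest at x = +50 mm; positive lifted. Starts open near 1.5 (its limit, nearly upright), where its weight keeps it. Pulled over towards the rests past about 1.2 it falls by its weight. On a seated roller it rests at -0.11 to +0.11. Arm 0.25 kg, free hinge, no spring.
- clamp_hinge (a point): hinge axis of the arm, fixed on the fixture at x = 128 mm, y = 0, z = 88 mm. The rubber nose (14 mm diameter) is centred 78 mm from it along the arm.
- clamp_bar (a point): middle of the arm's steel bail handle: round bar 10 mm thick along the fixture's y, 62 mm free between its two legs; can be pinched from above. At angle a it is at fixture x = 128 - 62 cos a + 52 sin a, z = 88 + 62 sin a + 52 cos a (mm), y = 0. The arm's back lies 37 mm from the bar's axis.
- caliper: digital caliper lying flat, 201 x 73 x 21 mm, loose bystander; origin at the centre of its underside.
- loupe: black eye loupe, 35 mm wide, 27 mm high, loose bystander; origin under its centre.
- tweezers: steel tweezers, 122 mm long, 10 mm high, loose bystander; origin under their centre.
- screwdriver: small screwdriver, 95 mm long, loose bystander; origin under its centre.
- blower: dark red rubber dust blower, 55 mm wide, 137 mm high, loose bystander; origin under its centre.
- vial: red-capped vial, 23 mm wide, 45 mm high, loose bystander; origin under its centre.

How it is judged (in metres and radians):
On the way, in this order (a step that is already met when the one before it is completed fails the run):
1. the roller, held by the gripper, is lowered onto both V rests, lengthwise over them within 3 mm and 0.05 rad, with the clamp open (y of roller in the frame of fixture between -0.003 and 0.003 m and angle between the x axis of roller and the x axis of fixture, either way round below 0.05 rad and (contact force between roller and vrest_c0 above 0.2 N or contact force between roller and vrest_c1 above 0.2 N) and (contact force between roller and vrest_c2 above 0.2 N or contact force between roller and vrest_c3 above 0.2 N) and contact force between the fingers and roller above 1 N and value of joint clamp above 1.2 rad), for 0.2 s.
2. still held and on the rests, the roller bears on the end stop with more than 1.5 N, clamp open (y of roller in the frame of fixture between -0.003 and 0.003 m and angle between the x axis of roller and the x axis of fixture, either way round below 0.05 rad and (contact force between roller and vrest_c0 above 0.2 N or contact force between roller and vrest_c1 above 0.2 N or contact force between roller and vrest_c2 above 0.2 N or contact force between roller and vrest_c3 above 0.2 N) and contact force between the fingers and roller above 1 N and value of joint clamp above 1.2 rad and contact force between roller and end_stop_c0 above 1.5 N), for 0.1 s.
At the end, for the whole second after the job is handed in: the roller lies on both flanks of both V rests, within 2.5 mm and 0.03 rad of the Vs' line, its end not more than 2.5 mm from the end stop, at rest, with the clamp's nose resting on it (y of roller in the frame of fixture between -0.0025 and 0.0025 m and angle between the x axis of roller and the x axis of fixture, either way round below 0.03 rad and contact force between roller and vrest_c0 above 0.1 N and contact force between roller and vrest_c1 above 0.1 N and contact force between roller and vrest_c2 above 0.1 N and contact force between roller and vrest_c3 above 0.1 N and x of end_stop_c0 in the frame of roller between -0.0905 and 0.0905 m and contact force between clamp_c0 and roller above 0.4 N and linear speed of roller below 0.01 m/s and angular speed of roller below 0.1 rad/s); the robot touches nothing.
It fails at once if the end stop is shoved more than 3 mm (distance of end_stop_c0 from where it was at the start of the episode above 0.003 m).
It fails at once if the V rests are pushed out of their height by more than 3 mm (distance of vrest_c0 from where it was at the start of the episode above 0.003 m).
It fails at once if the roller is pressed or knocked into a V rest with more than 25 N (contact force between roller and vrest_c0 above 25 N or contact force between roller and vrest_c1 above 25 N or contact force between roller and vrest_c2 above 25 N or contact force between roller and vrest_c3 above 25 N).
It fails at once if the clamp falls (closes faster than 5 rad/s) or is pressed on the roller with more than 25 N (velocity of joint clamp below -5 rad/s or contact force between clamp_c0 and roller above 25 N).
It fails at once if a loose thing on the bench (caliper, loupe, tweezers, screwdriver, blower, vial) is moved more than 30 mm (distance of any of caliper, loupe, tweezers, screwdriver, blower, vial from where it was at the start of the episode above 0.03 m).
It also fails if it takes over 72 s, if anything falls off the work surface, if the arm or the gripper's body presses on something with over 40 N, if the wrist force passes 120 N, or if a joint passes its speed limit or range.

## Working session

There is one attempt and no reset: what is moved stays moved. The work goes in short steps, Python scripts to look and compute and a tool call to move; the robot and the scene stay as the last step left them, time stands still between calls to the robot, and variables do not carry over. Pictures are saved under pics/ and viewed, at most 10 in all, crops included, and the job is handed in when it is done.

Besides the shell and the picture viewer there is one more tool, called after "Emit:" as a command line: name --argument value ..., lists and objects as JSON in quotes. servo_tool: Moves the arm, as the interface text tells. Its arguments: {"type":"object","properties":{"plan":{"type":"array","items":{"type":"object","properties":{"xyz":{"type":"array","items":{"type":"number"}},"twist":{"type":"array","items":{"type":"number"}},"jaw":{"type":"number"}}}},"newtons":{"type":"number"}},"required":["plan"]}

```bash
mkdir -p pics; ls
python3 - <<'E'
from cell import env
import cv2,pickle
d={n:env.read_camera(n) for n in("scene","top")}
pickle.dump(d,open("cams.pkl","wb"))
for n in d:
    cv2.imwrite(f"pics/{n}0.png",d[n]["img"][:,:,::-1]); print(n,d[n]["camera_matrix"],d[n]["R"],d[n]["t"])
print(env.get_obs())
E
```

```text
pics
scene [[545.20354641   0.         326.97890947]
 [  0.         545.20354641 244.78881825]
 [  0.           0.           1.        ]] [[-0.50274888 -0.86442026  0.00460156]
 [-0.58146967  0.33423564 -0.7417409 ]
 [ 0.63963785 -0.37558507 -0.67067076]] [0.26619874 0.41256091 0.79741671]
top [[436.45384885   0.         315.71939367]
 [  0.         436.45384885 233.38667284]
 [  0.           0.           1.        ]] [[ 1.95554671e-02 -9.99798955e-01  4.43104519e-03]
 [-9.82673290e-01 -2.00371277e-02 -1.84259921e-01]
 [ 1.84311662e-01 -7.50980926e-04 -9.82867564e-01]] [-0.06030864  0.58325989  0.97519203]
{'time_s': 0.1, 'qpos': array([75.75116741, 18.43497828, -4.01690001, 83.16872659,  1.29445335,
       78.53950397, -3.26118424]), 'joint_velocities': array([-0.01338143, -0.19123727, -0.02861979, -0.22980604, -0.00755135,
        0.04038143, -0.05953105]), 'effort': array([ 1.92331581e-04, -4.92572558e+01, -4.05537793e-01, -3.13397276e+01,
       -6.40366226e-02,  3.94733995e-02,  6.90410366e-05]), 'tool_pos': array([ 0.16879014, -0.62751313,  0.40376177]), 'tool_rot': array([-1.79901998e+02,  4.45944619e-03,  1.50584544e+01]), 'force': array([-0.70771645, -0.24422113,  0.49057286]), 'wrist_torque': array([-0.07984131,  0.03462124,  0.00953494]), 'grasp_force': 0.0, 'grip_width': 0.08676070278909818}
```

View pics/scene0.png

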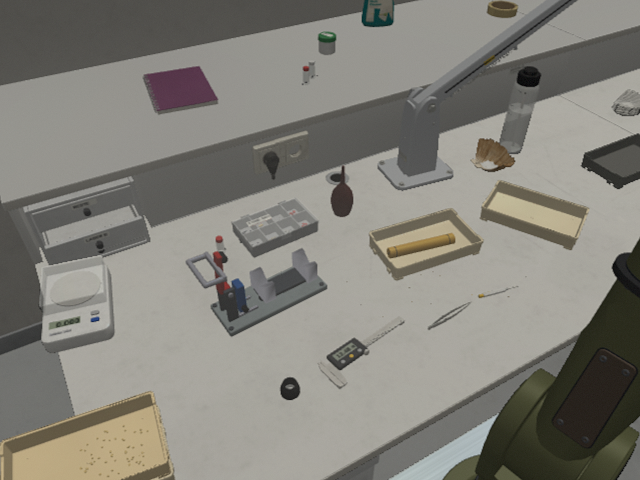

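View pics/top0.png

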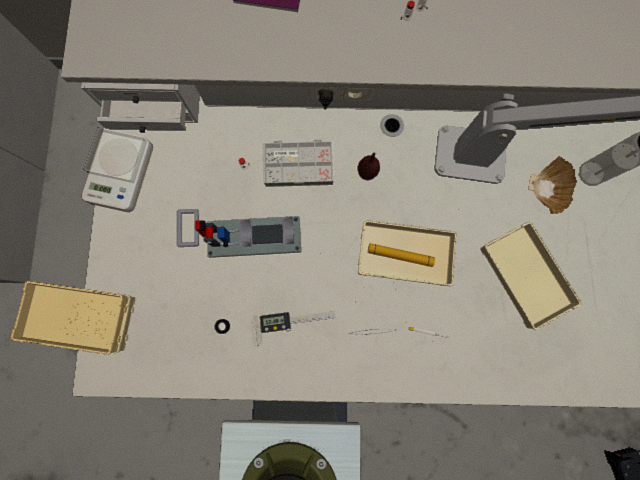

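The scene view shows the roller in the tray at about (421,245) and the fixture at about (268,297), with its clamp upright and the bail at (205,268). In the top view the roller is at (401,254). The plate spans x 208–300 and y 217–257, and its stop end points left (+y).

```bash
cat > h.py <<'E'
import numpy as np,cv2,pickle
D=pickle.load(open("cams.pkl","rb"))
def ray(n,p):
    c=D[n];d=c["R"].T@np.linalg.solve(c["camera_matrix"],[p[0],p[1],1.]);return -c["R"].T@c["t"],d
def onz(n,p,z):
    o,d=ray(n,p);return o+d*(z-o[2])/d[2]
def tri(p,q):
    P=[D[n]["camera_matrix"]@np.c_[D[n]["R"],D[n]["t"]] for n in("scene","top")]
    X=cv2.triangulatePoints(P[0],P[1],np.float64(p).reshape(2,1),np.float64(q).reshape(2,1))[:,0];return X[:3]/X[3]
def proj(n,X):
    c=D[n];u=c["camera_matrix"]@(c["R"]@np.asarray(X)+c["t"]);return u[:2]/u[2]
E
python3 - <<'E'
from h import *
R={}
for n,(x0,y0,x1,y1) in dict(scene=(375,220,475,270),top=(362,232,442,276)).items():
    im=D[n]["img"][y0:y1,x0:x1]; hsv=cv2.cvtColor(im,cv2.COLOR_RGB2HSV)
    m=((hsv[...,1]>140)&(hsv[...,2]>70)).astype(np.uint8)
    k,l,s,c=cv2.connectedComponentsWithStats(m);i=1+s[1:,4].argmax()
    pts=cv2.findNonZero((l==i).astype(np.uint8)); r=cv2.minAreaRect(pts);print(n,s[i],r[0]+np.array([x0,y0]),r[1:])
    b=cv2.boxPoints(r)+[x0,y0]; e=[(b[i]+b[(i+1)%4])/2 for i in range(4)]
    L=[np.linalg.norm(b[i]-b[(i+1)%4]) for i in range(4)]; k=[i for i in range(4) if L[i]<max(L)*.6]
    R[n]=sorted([e[i] for i in k],key=lambda v:v[0]);print(R[n])
A=[tri(R["scene"][i],R["top"][i]) for i in(0,1)];print("tri ends",A,np.linalg.norm(A[0]-A[1]))
B=[onz("top",p,.0195) for p in R["top"]];print("top plane",B)
v=B[0]-B[1];print((B[0]+B[1])/2,np.degrees(np.arctan2(v[1],v[0])))
B=[onz("scene",p,.0195) for p in R["scene"]];print((B[0]+B[1])/2)
a=cv2.resize(D["scene"]["img"][225:340,180:335],None,fx=5,fy=5,interpolation=2)[:,:,::-1]
b=cv2.resize(D["top"]["img"][195:270,165:315],None,fx=5,fy=5,interpolation=2)[:,:,::-1]
cv2.imwrite("pics/fs.png",a);cv2.imwrite("pics/ft.png",b)
E
```

```text
scene [66 16  4  1  4] [442.5 236. ] ((3.0, 0.0), 180.0)
[array([441., 236.]), array([444., 236.])]
top [  6  11  67  24 632] [401.27917862 254.50219345] ((67.13539123535156, 9.666438102722168), 12.425941467285156)
[array([368.49780655, 247.27918053]), array([434.0605545 , 261.72520542])]
tri ends [array([ 0.5009213 , -0.20993362,  0.10590742]), array([ 0.53685218, -0.32607551,  0.01530189])] 0.15162232271152398
top plane [array([ 0.55919503, -0.17740998,  0.0195    ]), array([ 0.52712644, -0.33561208,  0.0195    ])]
[ 0.54316074 -0.25651103  0.0195    ] 78.54104165205521
[ 0.54005572 -0.3116671   0.0195    ]
```

View pics/fs.png

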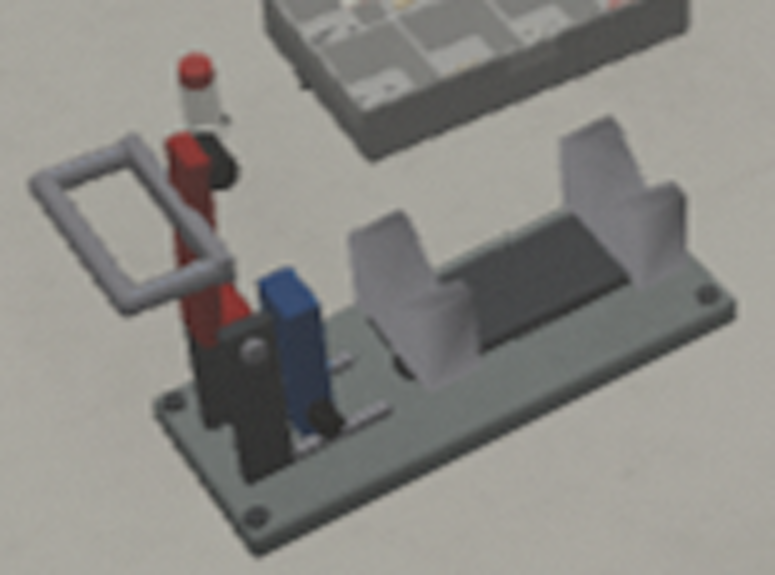

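View pics/ft.png

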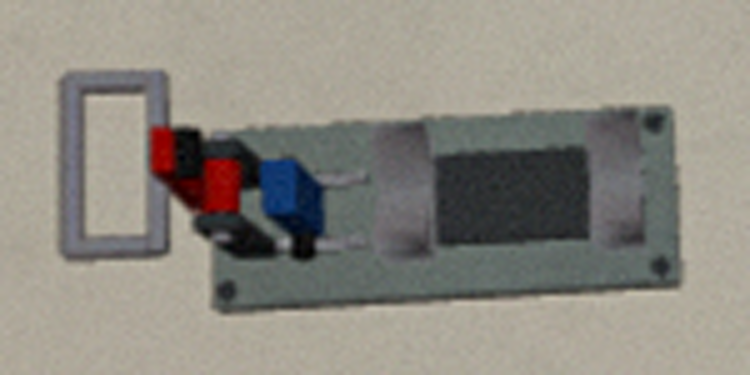

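The crops show the plate's corners. In the scene crop they are (157,410), (258,552) and (733,308), and in the top crop (213,310), (672,108) and (680,287). The blue stop lies next to the clamp, and the bail bar is at top crop x≈70, y 75–250. I'll refine the plate edges to subpixel and recheck the roller.

Run:
```python
from h import *
def edge(n,a,b,w=5,lo=.05,hi=.95):
    g=cv2.GaussianBlur(cv2.cvtColor(D[n]["img"],cv2.COLOR_RGB2GRAY).astype(np.float32),(0,0),.7)
    a,b=np.array(a,float),np.array(b,float);u=(b-a)/np.linalg.norm(b-a);nn=np.array([-u[1],u[0]]);P=[]
    s=np.arange(-w,w+.01,.2)
    for t in np.linspace(lo,hi,60):
        q=(a+t*(b-a))+s[:,None]*nn
        v=cv2.remap(g,q[:,0].astype(np.float32)[None],q[:,1].astype(np.float32)[None],1)[0]
        d=abs(np.gradient(v));i=d.argmax();P.append(q[i])
    P=np.float32(P);f=cv2.fitLine(P,cv2.DIST_HUBER,0,.01,.01).ravel()
    r=(P-f[2:])@np.array([-f[1],f[0]]);k=abs(r-np.median(r))<1
    f=cv2.fitLine(P[k],cv2.DIST_HUBER,0,.01,.01).ravel();return f,k.mean()
t=lambda x,y:(165+x/5,195+y/5)
s=lambda x,y:(180+x/5,225+y/5)
E={}
def rep(name,n,a,b,z,**k):
    f,c=edge(n,a,b,**k);
    if f[:2]@(np.array(b)-a)<0:f[:2]*=-1
    L=np.linalg.norm(np.array(b)-a)/2
    m=(np.array(a)+b)/2; m=f[2:]+f[:2]*((m-f[2:])@f[:2])
    p,q=onz(n,m-f[:2]*L,z),onz(n,m+f[:2]*L,z);E[name]=(p,q)
    print(name,p.round(4),q.round(4),"dir",np.degrees(np.arctan2(*(q-p)[[1,0]])).round(2),"in",round(c,2))
rep("Tfar","top",t(672,108),t(440,117),.014,lo=.05)
rep("Tnear","top",t(680,287),t(213,310),0)
rep("Tright","top",t(680,287),t(672,108),0)
rep("Tleft","top",t(213,310),t(211,262),.014)
rep("Snear","scene",s(733,315),s(258,552),0)
rep("Sleft","scene",s(157,415),s(258,552),0)
# intersections / frame
p,q=E["Tnear"];u=(q-p)[:2];u/=np.linalg.norm(u);w=np.array([-u[1],u[0]])
for k in E:
    print(k,"along",[round(float((e[:2]-p[:2])@u),4) for e in E[k]],"lat",[round(float((e[:2]-p[:2])@w),4) for e in E[k]])
print(u,w,p)
im=D["scene"]["img"];hsv=cv2.cvtColor(im,cv2.COLOR_RGB2HSV);m=np.zeros(im.shape[:2],np.uint8)
print(hsv[245,400:445:8],hsv[258,420])
```

```text
Tfar [ 0.6366 -0.0073  0.014 ] [0.6277 0.1069 0.014 ] dir 94.49 in 1.0
Tnear [ 0.547  -0.0133  0.    ] [0.5288 0.2157 0.    ] dir 94.55 in 1.0
Tright [ 0.5462 -0.0142  0.    ] [ 0.6364 -0.0065  0.    ] dir 4.84 in 1.0
Tleft [0.5283 0.2117 0.014 ] [0.5514 0.2172 0.014 ] dir 13.56 in 0.93
Snear [ 0.5456 -0.0091  0.    ] [0.5288 0.2134 0.    ] dir 94.31 in 1.0
Sleft [0.6153 0.2234 0.    ] [0.5293 0.2166 0.    ] dir -175.47 in 1.0
Tfar along [-0.0011, 0.1134] lat [-0.0898, -0.09]
Tnear along [0.0, 0.2297] lat [0.0, -0.0]
Tright along [-0.0008, -0.0003] lat [0.0009, -0.0897]
Tleft along [0.2257, 0.2294] lat [0.0008, -0.0227]
Snear along [0.0043, 0.2274] lat [0.0011, 0.0001]
Sleft along [0.2305, 0.2305] lat [-0.0868, -0.0006]
[-0.07926534  0.99685355] [-0.99685355 -0.07926534] [ 0.54700736 -0.01327906  0.        ]
[[ 19 126 164]
 [ 20 133 163]
 [ 19 134 145]
 [ 19 129 123]
 [ 19 121 103]
 [ 19 116  86]] [ 21  55 185]
```

Run:
```python
from h import *
x0,y0,x1,y1=380,228,462,262
hsv=cv2.cvtColor(D["scene"]["img"][y0:y1,x0:x1],cv2.COLOR_RGB2HSV)
m=(hsv[...,1]>95).astype(np.uint8);k,l,s,c=cv2.connectedComponentsWithStats(m);i=1+s[1:,4].argmax()
r=cv2.minAreaRect(cv2.findNonZero((l==i).astype(np.uint8)));print(s[i],r)
c=np.array(r[0])+[x0,y0];ct=np.array([401.28,254.5])
print("roller centre tri",tri(c,ct),"scene plane",onz("scene",c,.0195))
B=lambda x,y:(180+x/5,225+y/5)
T=lambda x,y:(165+x/5,195+y/5)
bar=tri(B(86,244),T(70,165));print("bar mid",bar)
o=np.array([.5855,.0687]);th=np.radians(94.5);u=np.array([np.cos(th),np.sin(th)]);w=np.array([-u[1],u[0]])
print("bar in fixture",(bar[:2]-o)@u,(bar[:2]-o)@w)
for nm,a,b in(("stop top far-right corner",(320,280),(322,180)),("rest- tip hi",(611,118),(620,110)),("rest+ tip hi",(402,211),(405,122))):
    X=tri(B(*a),T(*b));print(nm,X.round(4),((X[:2]-o)@u).round(4),((X[:2]-o)@w).round(4))
```

```text
[  7   5  68  25 693] ((40.83561706542969, 16.938356399536133), (10.452563285827637, 68.65580749511719), 76.86598205566406)
roller centre tri [ 0.54547033 -0.25659911  0.01237116] scene plane [ 0.54037886 -0.24996545  0.0195    ]
bar mid [0.57226103 0.24408955 0.14794666]
bar in fixture 0.17588759773788443 -0.0005627439977339467
stop top far-right corner [0.5844 0.154  0.0715] 0.0851 -0.0056
rest- tip hi [0.6175 0.0119 0.0674] -0.0592 -0.0274
rest+ tip hi [0.6093 0.1119 0.0689] 0.0412 -0.0271
```

```bash
cat > go.py <<'E'
import sys,numpy as np
from scipy.spatial.transform import Rotation as Ro
from cell import env
def go(x,y,z,yaw):
    "target of the GRASP POINT (tool down); prints shift cm & twist deg"
    o=env.get_obs();R=Ro.from_euler("xyz",o["tool_rot"],degrees=True);T=Ro.from_euler("xyz",[180,0,yaw],degrees=True)
    t=np.array([x,y,z+.164])
    print("t",round(o["time_s"],2),"grasp pt",(o["tool_pos"]+R.apply([0,0,.164])).round(4),"rot",o["tool_rot"].round(2),"F",o["force"].round(2),"w",round(o["grip_width"],4),"gf",round(o["grasp_force"],2))
    print("xyz cm",(R.inv().apply(t-o["tool_pos"])*100).round(2),"twist",np.degrees(1)*(R.inv()*T).as_rotvec().round(4))
if __name__=="__main__": go(*map(float,sys.argv[1:]))
E
python3 go.py .5432 -.2565 .136 78.5
```

```text
t 0.1 grasp pt [ 0.1687 -0.6272  0.2398] rot [-179.9     0.     15.06] F [-0.71 -0.24  0.49] w 0.0868 gf 0.0
xyz cm [ 45.8  -26.08  10.42] twist [-9.16732472e-02 -5.15662016e-02 -6.34436167e+01]
```

Emit:
servo_tool --plan '[{"xyz": [3.5,-2,0.8],"twist": [0,0,-5],"jaw": 0.45},{"xyz": [7,-4,1.6],"twist": [0,0,-10],"jaw": 0.45},{"xyz": [10.5,-6,2.4],"twist": [0,0,-15],"jaw": 0.45},{"xyz": [14,-8,3.2],"twist": [0,0,-20],"jaw": 0.45},{"xyz": [17.5,-10,4],"twist": [0,0,-25],"jaw": 0.45},{"xyz": [21,-12,4.8],"twist": [0,0,-30],"jaw": 0.45},{"xyz": [24.5,-14,5.6],"twist": [0,0,-35],"jaw": 0.45},{"xyz": [28,-16,6.4],"twist": [0,0,-40],"jaw": 0.45},{"xyz": [31.5,-18,7.2],"twist": [0,0,-45],"jaw": 0.45},{"xyz": [35,-20,8],"twist": [0,0,-50],"jaw": 0.45}]'

```text
time_s: 0.93
tool_pos: [0.4557, -0.342, 0.3242]
tool_rot: [-180.0, 0.0, 65.3]
force: [1.1, -0.9, 0.3]
grip_width: 0.0484
grasp_force: 0.0
```

```bash
python3 go.py .5432 -.2565 .136 78.5
```

```text
t 0.93 grasp pt [ 0.4556 -0.342   0.1602] rot [-1.7998e+02  2.0000e-02  6.5290e+01] F [ 1.15 -0.89  0.31] w 0.0484 gf 0.0
xyz cm [11.42  4.38  2.42] twist [-1.71887339e-02  1.14591559e-02 -1.32066772e+01]
```

Emit:
servo_tool --plan '[{"xyz": [2.9,1.1,0.6],"twist": [0,0,-3.3],"jaw": 0.45},{"xyz": [5.8,2.2,1.2],"twist": [0,0,-6.6],"jaw": 0.45},{"xyz": [8.7,3.3,1.8],"twist": [0,0,-9.9],"jaw": 0.45},{"xyz": [11.4,4.4,2.4],"twist": [0,0,-13.2],"jaw": 0.45},{"xyz": [11.4,4.4,2.4],"twist": [0,0,-13.2],"jaw": 0.45},{"xyz": [11.4,4.4,2.4],"twist": [0,0,-13.2],"jaw": 0.45}]'

```text
time_s: 1.43
tool_pos: [0.5438, -0.2565, 0.2998]
tool_rot: [-179.9, -0.1, 78.5]
force: [0.2, -0.5, 0.1]
grip_width: 0.0477
grasp_force: 0.0
```

```bash
python3 go.py .5432 -.2565 .0275 78.5
python3 - <<'E'
from cell import env
import cv2,numpy as np
a=env.read_camera("scene")["img"][160:300,340:500];b=env.read_camera("top")["img"][190:330,320:480]
cv2.imwrite("pics/g1.png",cv2.resize(np.hstack([a,b]),None,fx=2.5,fy=2.5,interpolation=2)[:,:,::-1])
E
```

```text
t 1.43 grasp pt [ 0.5436 -0.2563  0.1358] rot [-1.7992e+02 -9.0000e-02  7.8500e+01] F [ 0.24 -0.51  0.08] w 0.0477 gf 0.0
xyz cm [-0.02 -0.04 10.83] twist [-0.08021409 -0.08594367 -0.        ]
```

View pics/g1.png

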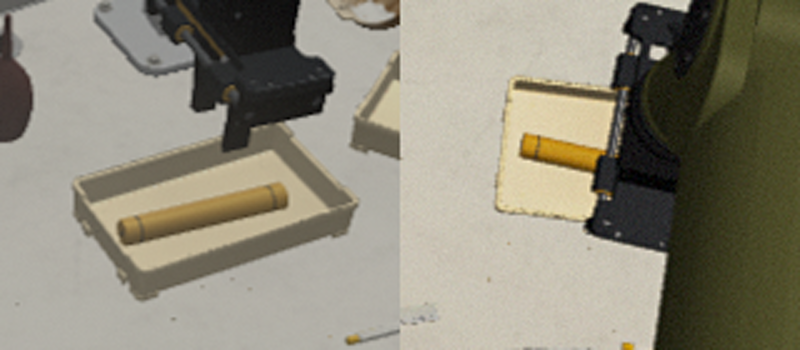

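The fingers straddle the roller above the tray and are lined up with it (scene crop roller at (200,212)). I'll go down and grip.

Emit:
servo_tool --plan '[{"xyz": [0,0,3],"twist": [0,0,0],"jaw": 0.45},{"xyz": [0,0,6],"twist": [0,0,0],"jaw": 0.45},{"xyz": [0,0,8.5],"twist": [0,0,0],"jaw": 0.45},{"xyz": [0,0,10],"twist": [0,0,0],"jaw": 0.45},{"xyz": [0,0,10.5],"twist": [0,0,0],"jaw": 0.45},{"xyz": [0,0,10.7],"twist": [0,0,0],"jaw": 0.45},{"xyz": [0,0,10.8],"twist": [0,0,0],"jaw": 0.45},{"xyz": [0,0,10.8],"twist": [0,0,0],"jaw": 0.45},{"xyz": [0,0,10.8],"twist": [0,0,0],"jaw": 0.45}]' --newtons 25

```text
time_s: 2.28
tool_pos: [0.5433, -0.2593, 0.1942]
tool_rot: [179.9, 0.1, 78.2]
force: [0.8, -0.4, -0.5]
grip_width: 0.0479
grasp_force: 0.0
```

Emit:
servo_tool --plan '[{"xyz": [0,0,0],"twist": [0,0,0],"jaw": 0.6},{"xyz": [0,0,0],"twist": [0,0,0],"jaw": 0.7},{"xyz": [0,0,0],"twist": [0,0,0],"jaw": 0.8},{"xyz": [0,0,0],"twist": [0,0,0],"jaw": 0.9},{"xyz": [0,0,0],"twist": [0,0,0],"jaw": 1},{"xyz": [0,0,0],"twist": [0,0,0],"jaw": 1},{"xyz": [0,0,0],"twist": [0,0,0],"jaw": 1},{"xyz": [0,0,0],"twist": [0,0,0],"jaw": 1}]' --newtons 25

```text
time_s: 2.95
tool_pos: [0.5428, -0.2588, 0.1929]
tool_rot: [-180.0, 0.0, 78.3]
force: [-2.1, 0.3, 1.6]
grip_width: 0.0241
grasp_force: 25.0
```

```bash
python3 go.py .5432 -.2565 .0275 78.5
```

```text
t 2.95 grasp pt [ 0.5427 -0.2588  0.0289] rot [-1.7998e+02  1.0000e-02  7.8260e+01] F [-2.06  0.26  1.61] w 0.0241 gf 24.99
xyz cm [ 0.24 -0.    0.14] twist [-0.01718873  0.01145916 -0.24064227]
```

Emit:
servo_tool --plan '[{"xyz": [0,0,-0.5],"twist": [0,0,0],"jaw": 1},{"xyz": [0,0,-1.5],"twist": [0,0,0],"jaw": 1},{"xyz": [0,0,-3],"twist": [0,0,0],"jaw": 1},{"xyz": [0,0,-5],"twist": [0,0,0],"jaw": 1},{"xyz": [0,0,-7],"twist": [0,0,0],"jaw": 1},{"xyz": [0,0,-9],"twist": [0,0,0],"jaw": 1},{"xyz": [0,0,-11],"twist": [0,0,0],"jaw": 1},{"xyz": [0,0,-12],"twist": [0,0,0],"jaw": 1},{"xyz": [0,0,-12],"twist": [0,0,0],"jaw": 1}]'

```text
time_s: 3.7
tool_pos: [0.5438, -0.259, 0.3158]
tool_rot: [179.7, 0.1, 78.3]
force: [0.2, -0.3, -2.2]
grip_width: 0.0241
grasp_force: 25.0
```

```bash
python3 go.py .5855 .0687 .14 94.5
```

```text
t 3.7 grasp pt [ 0.5445 -0.2594  0.1519] rot [1.797e+02 9.000e-02 7.826e+01] F [ 0.21 -0.29 -2.17] w 0.0241 gf 24.99
xyz cm [32.93 -2.59  1.12] twist [  0.28074932   0.13750987 -16.23762391]
```

Emit:
servo_tool --plan '[{"xyz": [2,-0.2,0],"twist": [0,0,-1],"jaw": 1},{"xyz": [5,-0.4,0.1],"twist": [0,0,-2.5],"jaw": 1},{"xyz": [8.5,-0.7,0.2],"twist": [0,0,-4.2],"jaw": 1},{"xyz": [12,-1,0.3],"twist": [0,0,-6],"jaw": 1},{"xyz": [15.5,-1.2,0.4],"twist": [0,0,-7.7],"jaw": 1},{"xyz": [19,-1.5,0.5],"twist": [0,0,-9.4],"jaw": 1},{"xyz": [22.5,-1.8,0.6],"twist": [0,0,-11.1],"jaw": 1},{"xyz": [26,-2,0.7],"twist": [0,0,-12.8],"jaw": 1},{"xyz": [29,-2.3,0.8],"twist": [0,0,-14.3],"jaw": 1},{"xyz": [31,-2.4,0.9],"twist": [0,0,-15.3],"jaw": 1}]'

```text
time_s: 4.53
tool_pos: [0.5812, 0.0544, 0.3022]
tool_rot: [-179.9, -0.1, 93.9]
force: [0.3, -0.3, -2.7]
grip_width: 0.0243
grasp_force: 25.0
```

Emit:
servo_tool --plan '[{"xyz": [0.9,0,0],"twist": [0,0,-0.5],"jaw": 1},{"xyz": [1.5,0,0],"twist": [0,0,-1],"jaw": 1},{"xyz": [1.5,0,0],"twist": [0,0,-1],"jaw": 1},{"xyz": [1.5,0,0],"twist": [0,0,-1],"jaw": 1}]'

```text
time_s: 4.87
tool_pos: [0.5813, 0.063, 0.3031]
tool_rot: [-179.9, 0.1, 94.5]
force: [-0.3, -0.3, -2.6]
grip_width: 0.0242
grasp_force: 25.0
```

```bash
python3 go.py .5855 .0687 .10 94.5;  python3 - <<'E'
from cell import env
import cv2,pickle,numpy as np
d={n:env.read_camera(n) for n in("scene","top")};pickle.dump(d,open("cams2.pkl","wb"))
a=d["scene"]["img"][180:340,180:360];b=d["top"]["img"][165:325,150:330]
cv2.imwrite("pics/g2.png",cv2.resize(np.hstack([a,b]),None,fx=2.2,fy=2.2,interpolation=2)[:,:,::-1])
E
```

```text
t 4.87 grasp pt [0.5812 0.0628 0.1391] rot [-1.7993e+02  7.0000e-02  9.4460e+01] F [-0.3  -0.34 -2.59] w 0.0242 gf 24.99
xyz cm [0.54 0.46 3.91] twist [-0.06302536  0.07448451 -0.04010705]
```

View pics/g2.png

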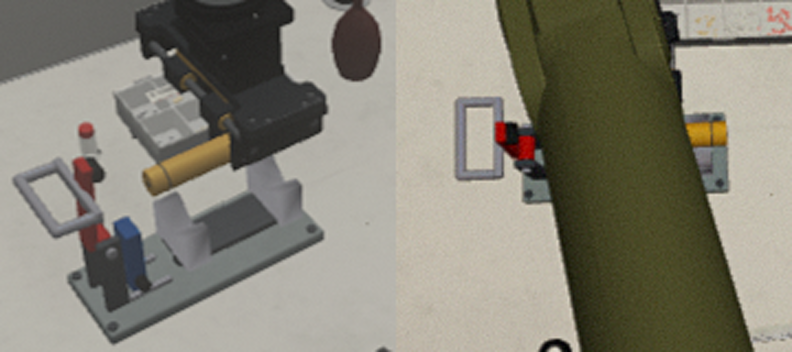

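The roller hangs level above the Vs, and the clamp is still upright. Its +x end is at scene crop (152,182) and its −x end at top crop (726,133). I'll measure where both ends are.

Run:
```python
import h,pickle
from h import *
h.D=D2=pickle.load(open("cams2.pkl","rb"))
o=np.array([.5855,.0687]);th=np.radians(94.5);u=np.array([np.cos(th),np.sin(th)]);w=np.array([-u[1],u[0]])
for n,(x0,y0,x1,y1),st in(("scene",(235,235,290,275),95),("top",(285,205,315,240),140)):
    hsv=cv2.cvtColor(D2[n]["img"][y0:y1,x0:x1],cv2.COLOR_RGB2HSV)
    m=((hsv[...,1]>st)&(abs(hsv[...,0].astype(int)-19)<6)).astype(np.uint8);k,l,s,c=cv2.connectedComponentsWithStats(m);i=1+s[1:,4].argmax()
    r=cv2.minAreaRect(cv2.findNonZero((l==i).astype(np.uint8)));b=cv2.boxPoints(r)+[x0,y0]
    print(n,s[i],r,b.round(1).tolist())
    for p in (*b,np.array(r[0])+[x0,y0]):
        X=h.onz(n,p,.130)[:2]-o;print("   fx %.1f fy %.1f mm"%(X@u*1e3,X@w*1e3))
```

```text
scene [ 10   6  40  28 496] ((30.753421783447266, 19.157535552978516), (12.331327438354492, 43.28378677368164), 65.55604553222656) [[243.5, 257.5], [282.9, 239.6], [288.0, 250.8], [248.6, 268.7]]
   fx 80.0 fy -8.9 mm
   fx -8.0 fy -10.5 mm
   fx 0.8 fy 22.7 mm
   fx 86.5 fy 23.2 mm
   fx 40.7 fy 6.8 mm
top [  0  15  15  12 157] ((6.98823356628418, 20.347057342529297), (10.35402774810791, 14.802425384521484), 85.60128784179688) [[284.2, 220.8], [299.0, 219.6], [299.8, 229.9], [285.0, 231.1]]
   fx -48.4 fy -7.7 mm
   fx -80.8 fy -8.3 mm
   fx -81.4 fy 14.8 mm
   fx -49.1 fy 15.5 mm
   fx -64.9 fy 3.6 mm
```

Emit:
servo_tool --plan '[{"xyz": [0,0.2,0],"twist": [0,0,0],"jaw": 1},{"xyz": [-0.1,0.42,0],"twist": [0,0,0],"jaw": 1},{"xyz": [-0.1,0.42,0.5],"twist": [0,0,0],"jaw": 1},{"xyz": [-0.1,0.42,1.5],"twist": [0,0,0],"jaw": 1},{"xyz": [-0.1,0.42,2.5],"twist": [0,0,0],"jaw": 1},{"xyz": [-0.1,0.42,3.5],"twist": [0,0,0],"jaw": 1},{"xyz": [-0.1,0.42,4.2],"twist": [0,0,0],"jaw": 1},{"xyz": [-0.1,0.42,4.2],"twist": [0,0,0],"jaw": 1},{"xyz": [-0.1,0.42,4.2],"twist": [0,0,0],"jaw": 1},{"xyz": [-0.1,0.42,4.2],"twist": [0,0,0],"jaw": 1}]'

```text
time_s: 5.8
tool_pos: [0.5859, 0.0641, 0.2619]
tool_rot: [180.0, -0.0, 94.6]
force: [-0.4, 0.5, -2.7]
grip_width: 0.0241
grasp_force: 25.0
```

```bash
python3 go.py .5855 .0687 .09 94.5
```

```text
t 5.8 grasp pt [0.586  0.0641 0.0979] rot [ 1.7997e+02 -1.0000e-02  9.4570e+01] F [-0.36  0.52 -2.7 ] w 0.0241 gf 24.99
xyz cm [ 0.47 -0.01  0.79] twist [ 0.02291831 -0.00572958  0.06875494]
```

Emit:
servo_tool --plan '[{"xyz": [0,-0.03,0.2],"twist": [0,0,0],"jaw": 1},{"xyz": [0,-0.03,0.4],"twist": [0,0,0],"jaw": 1},{"xyz": [0,-0.03,0.6],"twist": [0,0,0],"jaw": 1},{"xyz": [0,-0.03,0.8],"twist": [0,0,0],"jaw": 1},{"xyz": [0,-0.03,0.8],"twist": [0,0,0],"jaw": 1},{"xyz": [0,-0.03,0.8],"twist": [0,0,0],"jaw": 1}]'

```text
time_s: 6.3
tool_pos: [0.5854, 0.0638, 0.2536]
tool_rot: [-180.0, 0.0, 94.6]
force: [-0.2, -0.3, -3.2]
grip_width: 0.024
grasp_force: 25.0
```

Emit:
servo_tool --plan '[{"xyz": [0,0,0.1],"twist": [0,0,0],"jaw": 1},{"xyz": [0,0,0.2],"twist": [0,0,0],"jaw": 1},{"xyz": [0,0,0.2],"twist": [0,0,0],"jaw": 1}]'

```text
time_s: 6.55
tool_pos: [0.5854, 0.0638, 0.2515]
tool_rot: [-180.0, 0.0, 94.6]
force: [0.1, 0.5, -3.0]
grip_width: 0.0244
grasp_force: 25.0
```

Emit:
servo_tool --plan '[{"xyz": [0,0,0.1],"twist": [0,0,0],"jaw": 1},{"xyz": [0,0,0.2],"twist": [0,0,0],"jaw": 1},{"xyz": [0,0,0.2],"twist": [0,0,0],"jaw": 1}]'

```text
time_s: 6.8
tool_pos: [0.5854, 0.0638, 0.2495]
tool_rot: [-180.0, 0.0, 94.6]
force: [0.3, -0.4, -3.7]
grip_width: 0.0243
grasp_force: 25.0
```

Emit:
servo_tool --plan '[{"xyz": [0,0,0.05],"twist": [0,0,0],"jaw": 1},{"xyz": [0,0,0.1],"twist": [0,0,0],"jaw": 1},{"xyz": [0,0,0.1],"twist": [0,0,0],"jaw": 1}]'

```text
time_s: 7.05
tool_pos: [0.5854, 0.0639, 0.2486]
tool_rot: [-180.0, 0.0, 94.6]
force: [0.9, -0.5, -2.2]
grip_width: 0.0241
grasp_force: 25.0
```

Emit:
servo_tool --plan '[{"xyz": [0,0,0.05],"twist": [0,0,0],"jaw": 1},{"xyz": [0,0,0.1],"twist": [0,0,0],"jaw": 1},{"xyz": [0,0,0.1],"twist": [0,0,0],"jaw": 1}]'

```text
time_s: 7.3
tool_pos: [0.5854, 0.0638, 0.2476]
tool_rot: [-180.0, 0.0, 94.6]
force: [-0.1, 0.3, -3.1]
grip_width: 0.024
grasp_force: 25.0
```

Emit:
servo_tool --plan '[{"xyz": [0,0,0.05],"twist": [0,0,0],"jaw": 1},{"xyz": [0,0,0.1],"twist": [0,0,0],"jaw": 1},{"xyz": [0,0,0.1],"twist": [0,0,0],"jaw": 1}]'

```text
time_s: 7.55
tool_pos: [0.5854, 0.0638, 0.2466]
tool_rot: [-180.0, 0.0, 94.6]
force: [-0.9, -0.5, -2.7]
grip_width: 0.0241
grasp_force: 25.0
```

Emit:
servo_tool --plan '[{"xyz": [0,0,0.05],"twist": [0,0,0],"jaw": 1},{"xyz": [0,0,0.1],"twist": [0,0,0],"jaw": 1},{"xyz": [0,0,0.1],"twist": [0,0,0],"jaw": 1}]'

```text
time_s: 7.8
tool_pos: [0.5854, 0.0638, 0.2455]
tool_rot: [-180.0, 0.0, 94.6]
force: [-0.3, -0.8, -2.8]
grip_width: 0.0241
grasp_force: 25.0
```

Emit:
servo_tool --plan '[{"xyz": [0,0,0.05],"twist": [0,0,0],"jaw": 1},{"xyz": [0,0,0.1],"twist": [0,0,0],"jaw": 1},{"xyz": [0,0,0.1],"twist": [0,0,0],"jaw": 1}]'

```text
time_s: 8.05
tool_pos: [0.5854, 0.0638, 0.2446]
tool_rot: [-180.0, 0.0, 94.6]
force: [0.3, -0.0, -2.3]
grip_width: 0.0246
grasp_force: 25.0
```

Emit:
servo_tool --plan '[{"xyz": [0,0,0.05],"twist": [0,0,0],"jaw": 1},{"xyz": [0,0,0.1],"twist": [0,0,0],"jaw": 1},{"xyz": [0,0,0.1],"twist": [0,0,0],"jaw": 1}]'

```text
time_s: 8.3
tool_pos: [0.5855, 0.0638, 0.2436]
tool_rot: [-180.0, 0.0, 94.6]
force: [0.5, -0.1, -3.2]
grip_width: 0.0244
grasp_force: 25.0
```

Emit:
servo_tool --plan '[{"xyz": [0,0,0.05],"twist": [0,0,0],"jaw": 1},{"xyz": [0,0,0.1],"twist": [0,0,0],"jaw": 1},{"xyz": [0,0,0.1],"twist": [0,0,0],"jaw": 1}]'

```text
time_s: 8.55
tool_pos: [0.5856, 0.0639, 0.243]
tool_rot: [180.0, 0.0, 94.5]
force: [0.0, -0.7, -1.0]
grip_width: 0.0241
grasp_force: 25.0
```

Emit:
servo_tool --plan '[{"xyz": [0,0,0.05],"twist": [0,0,0],"jaw": 1},{"xyz": [0,0,0.1],"twist": [0,0,0],"jaw": 1},{"xyz": [0,0,0.1],"twist": [0,0,0],"jaw": 1}]'

```text
time_s: 8.8
tool_pos: [0.5857, 0.064, 0.2427]
tool_rot: [180.0, 0.0, 94.5]
force: [-2.0, -0.8, 4.7]
grip_width: 0.0248
grasp_force: 25.0
```

Emit:
servo_tool --plan '[{"xyz": [0,0,0],"twist": [0,0,0],"jaw": 1},{"xyz": [0,0,0],"twist": [0,0,0],"jaw": 1}]'

```text
time_s: 8.97
tool_pos: [0.5857, 0.064, 0.2427]
tool_rot: [179.9, 0.0, 94.5]
force: [-1.7, -0.9, 6.0]
grip_width: 0.0244
grasp_force: 25.0
```

```bash
python3 -c "
from cell import env
o=env.get_obs();print(o['force'],o['wrist_torque'],o['tool_pos'],o['tool_rot'])"
```

```text
[-1.74279358 -0.93624595  6.03239871] [-0.0763555   0.35642981 -0.1343035 ] [0.58574451 0.064002   0.24273687] [1.79943888e+02 1.80943366e-02 9.45452344e+01]
```

Emit:
servo_tool --plan '[{"xyz": [0,0,0],"twist": [0,0,0],"jaw": 1},{"xyz": [0,0,0],"twist": [0,0,0],"jaw": 1}]'

```text
time_s: 9.13
tool_pos: [0.5857, 0.064, 0.2427]
tool_rot: [179.9, 0.0, 94.5]
force: [-2.4, -0.5, 5.8]
grip_width: 0.0244
grasp_force: 25.0
```

```bash
python3 -c "
from cell import env
o=env.get_obs();print(o['force'],o['wrist_torque'],o['tool_pos'],o['tool_rot'])"
```

```text
[-2.42538933 -0.51347242  5.80566981] [-0.06774679  0.32590293 -0.12367068] [0.58573913 0.06401773 0.24274492] [1.79942362e+02 1.80352595e-02 9.45473744e+01]
```

Emit:
servo_tool --plan '[{"xyz": [0,-0.03,-0.03],"twist": [0,0,0],"jaw": 1},{"xyz": [0,-0.03,-0.03],"twist": [0,0,0],"jaw": 1},{"xyz": [0,-0.03,-0.03],"twist": [0,0,0],"jaw": 1}]'

```text
time_s: 9.38
tool_pos: [0.5856, 0.0639, 0.2428]
tool_rot: [179.9, 0.0, 94.6]
force: [-0.4, 0.1, 5.0]
grip_width: 0.024
grasp_force: 25.0
```

Emit:
servo_tool --plan '[{"xyz": [0.1,0,0],"twist": [0,0,0],"jaw": 1},{"xyz": [0.2,0,0],"twist": [0,0,0],"jaw": 1},{"xyz": [0.3,0,0],"twist": [0,0,0],"jaw": 1},{"xyz": [0.3,0,0],"twist": [0,0,0],"jaw": 1}]'

```text
time_s: 9.72
tool_pos: [0.5856, 0.0647, 0.2426]
tool_rot: [179.9, 0.2, 94.5]
force: [0.3, -4.3, 6.2]
grip_width: 0.0242
grasp_force: 25.0
```

Emit:
servo_tool --plan '[{"xyz": [0,0,-0.04],"twist": [0,0,0],"jaw": 1},{"xyz": [0,0,-0.04],"twist": [0,0,0],"jaw": 1},{"xyz": [0,0,-0.04],"twist": [0,0,0],"jaw": 1}]'

```text
time_s: 9.97
tool_pos: [0.5855, 0.0648, 0.2426]
tool_rot: [179.9, 0.2, 94.5]
force: [2.0, -6.7, 5.2]
grip_width: 0.0243
grasp_force: 25.0
```

Emit:
servo_tool --plan '[{"xyz": [-0.1,0,-0.05],"twist": [0,0,0],"jaw": 1},{"xyz": [-0.1,0,-0.05],"twist": [0,0,0],"jaw": 1},{"xyz": [-0.1,0,-0.05],"twist": [0,0,0],"jaw": 1}]'

```text
time_s: 10.22
tool_pos: [0.5854, 0.0652, 0.2428]
tool_rot: [179.9, 0.0, 94.5]
force: [2.9, -3.2, -0.0]
grip_width: 0.0245
grasp_force: 25.0
```

```bash
python3 -c "
from cell import env
o=env.get_obs();print(o['force'],o['wrist_torque'],o['tool_pos'],o['tool_rot'])"
```

```text
[ 2.90897461 -3.18941235 -0.02872734] [-0.64880877 -0.7892778  -0.13781166] [0.58541087 0.06524924 0.24278992] [1.79937783e+02 2.57568617e-02 9.45243261e+01]
```

Emit:
servo_tool --plan '[{"xyz": [0.05,0.02,-0.01],"twist": [0,0,0],"jaw": 1},{"xyz": [0.1,0.02,-0.01],"twist": [0,0,0],"jaw": 1},{"xyz": [0.15,0.02,-0.01],"twist": [0,0,0],"jaw": 1},{"xyz": [0.15,0.02,-0.01],"twist": [0,0,0],"jaw": 1}]'

```text
time_s: 10.55
tool_pos: [0.5851, 0.0678, 0.243]
tool_rot: [180.0, -0.0, 94.6]
force: [4.2, -1.9, -0.7]
grip_width: 0.024
grasp_force: 25.0
```

Emit:
servo_tool --plan '[{"xyz": [0,0.04,0],"twist": [0,0,0],"jaw": 1},{"xyz": [0.1,0.04,0],"twist": [0,0,0],"jaw": 1},{"xyz": [0.2,0.04,0],"twist": [0,0,0],"jaw": 1},{"xyz": [0.2,0.04,0],"twist": [0,0,0],"jaw": 1}]'

```text
time_s: 10.88
tool_pos: [0.5852, 0.0697, 0.2429]
tool_rot: [-180.0, -0.0, 94.6]
force: [2.3, -2.0, -0.7]
grip_width: 0.0243
grasp_force: 25.0
```

Emit:
servo_tool --plan '[{"xyz": [0.05,0.02,0],"twist": [0,0,0],"jaw": 1},{"xyz": [0.1,0.02,0],"twist": [0,0,0],"jaw": 1},{"xyz": [0.15,0.02,0],"twist": [0,0,0],"jaw": 1},{"xyz": [0.2,0.02,0],"twist": [0,0,0],"jaw": 1}]'

```text
time_s: 11.22
tool_pos: [0.5852, 0.0714, 0.2429]
tool_rot: [-180.0, 0.0, 94.6]
force: [2.0, -2.8, -1.1]
grip_width: 0.0242
grasp_force: 25.0
```

Emit:
servo_tool --plan '[{"xyz": [0.05,0,0],"twist": [0,0,0],"jaw": 1},{"xyz": [0.1,0,0],"twist": [0,0,0],"jaw": 1},{"xyz": [0.15,0,0],"twist": [0,0,0],"jaw": 1},{"xyz": [0.15,0,0],"twist": [0,0,0],"jaw": 1}]'

```text
time_s: 11.55
tool_pos: [0.5851, 0.0731, 0.2429]
tool_rot: [-180.0, -0.0, 94.6]
force: [1.7, -2.2, -0.7]
grip_width: 0.0245
grasp_force: 25.0
```

Emit:
servo_tool --plan '[{"xyz": [0.05,0,0],"twist": [0,0,0],"jaw": 1},{"xyz": [0.1,0,0],"twist": [0,0,0],"jaw": 1},{"xyz": [0.15,0,0],"twist": [0,0,0],"jaw": 1},{"xyz": [0.15,0,0],"twist": [0,0,0],"jaw": 1}]'

```text
time_s: 11.88
tool_pos: [0.5849, 0.0747, 0.2429]
tool_rot: [-180.0, -0.0, 94.6]
force: [1.7, -0.8, -1.5]
grip_width: 0.0244
grasp_force: 25.0
```

Emit:
servo_tool --plan '[{"xyz": [0.05,0,0],"twist": [0,0,0],"jaw": 1},{"xyz": [0.1,0,0],"twist": [0,0,0],"jaw": 1},{"xyz": [0.1,0,0],"twist": [0,0,0],"jaw": 1}]'

```text
time_s: 12.13
tool_pos: [0.5849, 0.0756, 0.2429]
tool_rot: [-180.0, -0.0, 94.6]
force: [0.8, -0.9, -1.2]
grip_width: 0.0243
grasp_force: 25.0
```

Emit:
servo_tool --plan '[{"xyz": [0.05,0,0.02],"twist": [0,0,0],"jaw": 1},{"xyz": [0.1,0,0.02],"twist": [0,0,0],"jaw": 1},{"xyz": [0.15,0,0.02],"twist": [0,0,0],"jaw": 1},{"xyz": [0.15,0,0.02],"twist": [0,0,0],"jaw": 1}]'

```text
time_s: 12.47
tool_pos: [0.5849, 0.0768, 0.2428]
tool_rot: [-180.0, 0.0, 94.6]
force: [0.9, -1.6, -1.0]
grip_width: 0.0243
grasp_force: 25.0
```

Emit:
servo_tool --plan '[{"xyz": [0.05,0,0],"twist": [0,0,0],"jaw": 1},{"xyz": [0.1,0,0],"twist": [0,0,0],"jaw": 1},{"xyz": [0.1,0,0],"twist": [0,0,0],"jaw": 1}]'

```text
time_s: 12.72
tool_pos: [0.5848, 0.0779, 0.2428]
tool_rot: [-180.0, 0.0, 94.6]
force: [0.7, -2.1, 0.0]
grip_width: 0.0243
grasp_force: 25.0
```

Emit:
servo_tool --plan '[{"xyz": [0.05,0,0],"twist": [0,0,0],"jaw": 1},{"xyz": [0.1,0,0],"twist": [0,0,0],"jaw": 1},{"xyz": [0.1,0,0],"twist": [0,0,0],"jaw": 1}]'

```text
time_s: 12.97
tool_pos: [0.5848, 0.0783, 0.2428]
tool_rot: [-180.0, 0.1, 94.5]
force: [-0.5, -4.4, -0.1]
grip_width: 0.0241
grasp_force: 25.0
```

Emit:
servo_tool --plan '[{"xyz": [0.05,0,0],"twist": [0,0,0],"jaw": 1},{"xyz": [0.1,0,0],"twist": [0,0,0],"jaw": 1},{"xyz": [0.1,0,0],"twist": [0,0,0],"jaw": 1}]'

```text
time_s: 13.22
tool_pos: [0.5848, 0.0785, 0.2428]
tool_rot: [-180.0, 0.1, 94.5]
force: [-0.4, -6.6, -0.1]
grip_width: 0.024
grasp_force: 25.0
```

Emit:
servo_tool --plan '[{"xyz": [-0.03,0,0],"twist": [0,0,0],"jaw": 1},{"xyz": [-0.05,0,0],"twist": [0,0,0],"jaw": 1},{"xyz": [-0.05,0,0],"twist": [0,0,0],"jaw": 1}]'

```text
time_s: 13.47
tool_pos: [0.5848, 0.0783, 0.2428]
tool_rot: [-180.0, 0.1, 94.5]
force: [1.0, -4.6, -0.3]
grip_width: 0.0246
grasp_force: 25.0
```

Emit:
servo_tool --plan '[{"xyz": [-0.08,0,0],"twist": [0,0,0],"jaw": 1},{"xyz": [-0.08,0,0],"twist": [0,0,0],"jaw": 1},{"xyz": [-0.08,0,0],"twist": [0,0,0],"jaw": 0.65},{"xyz": [-0.08,0,0],"twist": [0,0,0],"jaw": 0.6},{"xyz": [-0.08,0,0],"twist": [0,0,0],"jaw": 0.5},{"xyz": [-0.08,0,0],"twist": [0,0,0],"jaw": 0.5},{"xyz": [-0.08,0,0],"twist": [0,0,0],"jaw": 0.5}]' --newtons 5

```text
time_s: 14.05
tool_pos: [0.5847, 0.0793, 0.2429]
tool_rot: [180.0, -0.0, 94.6]
force: [0.7, -1.1, 0.1]
grip_width: 0.0415
grasp_force: 0.0
```

Emit:
servo_tool --plan '[{"xyz": [0,0,-0.5],"twist": [0,0,0],"jaw": 0.5},{"xyz": [0,0,-1.5],"twist": [0,0,0],"jaw": 0.5},{"xyz": [0,0,-3.5],"twist": [0,0,0],"jaw": 0.5},{"xyz": [0,0,-6],"twist": [0,0,0],"jaw": 0.5},{"xyz": [0,0,-9],"twist": [0,0,0],"jaw": 0.5},{"xyz": [0,0,-12],"twist": [0,0,0],"jaw": 0.5},{"xyz": [0,0,-15],"twist": [0,0,0],"jaw": 0.5},{"xyz": [0,0,-17],"twist": [0,0,0],"jaw": 0.5},{"xyz": [0,0,-17],"twist": [0,0,0],"jaw": 0.5}]'

```text
time_s: 14.8
tool_pos: [0.5857, 0.0796, 0.4194]
tool_rot: [179.4, 0.0, 94.6]
force: [0.8, 0.5, 0.8]
grip_width: 0.0433
grasp_force: 0.0
```

```bash
python3 go.py .5717 .2437 .21 94.5;  python3 - <<'E'
from cell import env
import cv2,pickle,numpy as np
d={n:env.read_camera(n) for n in("scene","top")};pickle.dump(d,open("cams2.pkl","wb"))
a=d["scene"]["img"][200:340,180:340];b=d["top"]["img"][165:305,150:310]
cv2.imwrite("pics/g3.png",cv2.resize(np.hstack([a,b]),None,fx=2.5,fy=2.5,interpolation=2)[:,:,::-1])
E
```

```text
t 14.8 grasp pt [0.5873 0.0797 0.2554] rot [1.7944e+02 1.0000e-02 9.4570e+01] F [0.75 0.52 0.78] w 0.0433 gf 0.0
xyz cm [16.47 -0.13  4.53] twist [0.56149864 0.00572958 0.07448451]
```

View pics/g3.png

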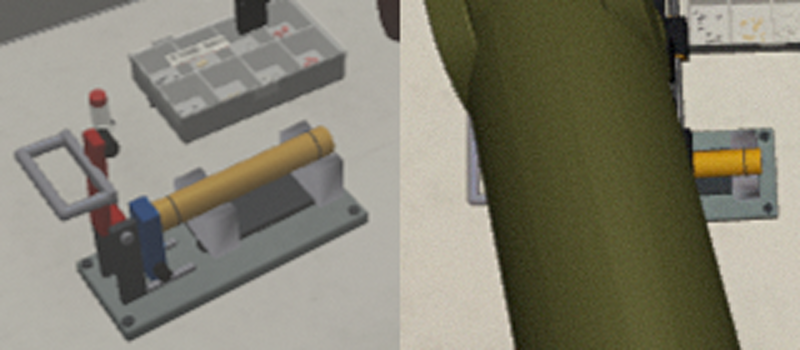

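The roller sits in both Vs with its end against the blue stop (scene crop (150,212)). Next I'll turn the gripper 90° and place it over the bail bar.

Emit:
servo_tool --plan '[{"xyz": [1.5,0,0],"twist": [0,0,-7],"jaw": 0.7},{"xyz": [3,0,0],"twist": [0,0,-14],"jaw": 0.7},{"xyz": [4.5,0,0],"twist": [0,0,-21],"jaw": 0.7},{"xyz": [6,0,0],"twist": [0,0,-28],"jaw": 0.7},{"xyz": [7.5,0,0],"twist": [0,0,-35],"jaw": 0.7},{"xyz": [9,0,0],"twist": [0,0,-42],"jaw": 0.7},{"xyz": [10.5,0,0],"twist": [0,0,-49],"jaw": 0.7},{"xyz": [12,0,0],"twist": [0,0,-56],"jaw": 0.7},{"xyz": [13.5,0,0],"twist": [0,0,-63],"jaw": 0.7},{"xyz": [15,0,0],"twist": [0,0,-70],"jaw": 0.7}]' --newtons 12

```text
time_s: 15.73
tool_pos: [0.5724, 0.2285, 0.4113]
tool_rot: [-179.9, -0.1, 164.9]
force: [0.0, 0.2, -0.0]
grip_width: 0.0258
grasp_force: 0.0
```

```bash
python3 go.py .5717 .2437 .215 184.5
```

```text
t 15.73 grasp pt [0.572  0.2284 0.2474] rot [-1.7992e+02 -1.2000e-01  1.6492e+02] F [ 0.04  0.22 -0.04] w 0.0258 gf 0.0
xyz cm [0.45 1.45 3.23] twist [ -0.06302536  -0.13178029 -19.58369744]
```

Emit:
servo_tool --plan '[{"xyz": [0.3,0.8,1],"twist": [0,0,-6.5],"jaw": 0.7},{"xyz": [0.4,1.4,2],"twist": [0,0,-13],"jaw": 0.7},{"xyz": [0.4,1.4,3.2],"twist": [0,0,-19.6],"jaw": 0.7},{"xyz": [0.4,1.4,3.2],"twist": [0,0,-19.6],"jaw": 0.7},{"xyz": [0.4,1.4,3.2],"twist": [0,0,-19.6],"jaw": 0.7},{"xyz": [0.4,1.4,3.2],"twist": [0,0,-19.6],"jaw": 0.7}]'

```text
time_s: 16.23
tool_pos: [0.5728, 0.2423, 0.3806]
tool_rot: [-180.0, -0.0, -176.0]
force: [-0.3, -0.3, 0.0]
grip_width: 0.026
grasp_force: 0.0
```

```bash
python3 go.py .5717 .2437 .155 184.5;  python3 - <<'E'
from cell import env
import cv2,pickle,numpy as np
d={n:env.read_camera(n) for n in("scene","top")};pickle.dump(d,open("cams2.pkl","wb"))
a=d["scene"]["img"][180:320,160:320];b=d["top"]["img"][165:305,120:280]
cv2.imwrite("pics/g4.png",cv2.resize(np.hstack([a,b]),None,fx=2.5,fy=2.5,interpolation=2)[:,:,::-1])
E
```

```text
t 16.23 grasp pt [0.5727 0.2422 0.2166] rot [-1.7999e+02 -4.0000e-02 -1.7603e+02] F [-0.33 -0.27  0.04] w 0.026 gf 0.0
xyz cm [0.1  0.15 6.16] twist [-0.01145916 -0.04583662 -0.52712117]
```

View pics/g4.png

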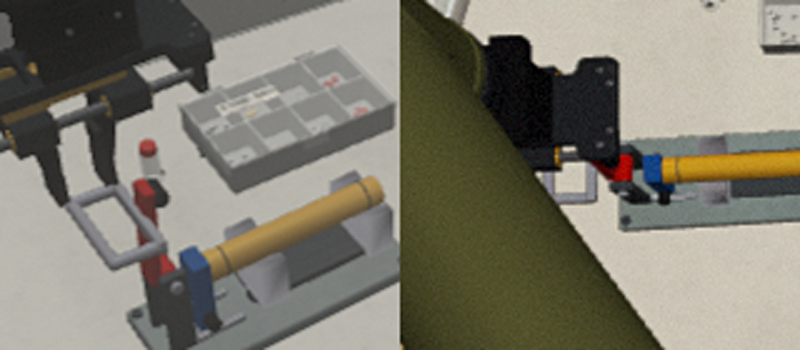

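The open fingers straddle the bail bar. The bar's middle is at scene crop (95,235) and the fingertips at (62,203) and (110,185). I'll descend and pinch it.

Emit:
servo_tool --plan '[{"xyz": [0.1,0.15,1.5],"twist": [0,0,-0.5],"jaw": 0.7},{"xyz": [0.1,0.15,3],"twist": [0,0,-0.5],"jaw": 0.7},{"xyz": [0.1,0.15,4],"twist": [0,0,-0.5],"jaw": 0.7},{"xyz": [0.1,0.15,5],"twist": [0,0,-0.5],"jaw": 0.7},{"xyz": [0.1,0.15,5.7],"twist": [0,0,-0.5],"jaw": 0.7},{"xyz": [0.1,0.15,6.1],"twist": [0,0,-0.5],"jaw": 0.7},{"xyz": [0.1,0.15,6.1],"twist": [0,0,-0.5],"jaw": 0.7},{"xyz": [0.1,0.15,6.1],"twist": [0,0,-0.5],"jaw": 0.7}]'

```text
time_s: 17.0
tool_pos: [0.5717, 0.2441, 0.32]
tool_rot: [180.0, 0.0, -175.4]
force: [-0.4, 0.5, -0.5]
grip_width: 0.026
grasp_force: 0.0
```

Emit:
servo_tool --plan '[{"xyz": [0,0,0],"twist": [0,0,0],"jaw": 0.8},{"xyz": [0,0,0],"twist": [0,0,0],"jaw": 0.85},{"xyz": [0,0,0],"twist": [0,0,0],"jaw": 0.9},{"xyz": [0,0,0],"twist": [0,0,0],"jaw": 1},{"xyz": [0,0,0],"twist": [0,0,0],"jaw": 1},{"xyz": [0,0,0],"twist": [0,0,0],"jaw": 1}]' --newtons 12

```text
time_s: 17.5
tool_pos: [0.5719, 0.2434, 0.3202]
tool_rot: [-179.9, 0.0, -175.4]
force: [0.4, -3.6, 3.9]
grip_width: 0.0096
grasp_force: 12.0
```

```bash
python3 go.py .5717 .2437 .155 184.5
python3 - <<'E'
import numpy as np
for a in (1.5,1.4,1.3,1.2,1.1,1,.9,.8,.7,.6,.5,.4,.3,.2,.1,0,-.1):
    f=lambda a:np.array([128-62*np.cos(a)+52*np.sin(a),88+62*np.sin(a)+52*np.cos(a)])
    print(a,((f(a)-f(1.5))*[.1,-.1]).round(2),end="; ")
E
```

```text
t 17.5 grasp pt [0.572  0.2431 0.1562] rot [-1.7991e+02  2.0000e-02 -1.7539e+02] F [ 0.37 -3.57  3.89] w 0.0096 gf 12.0
xyz cm [0.02 0.03 0.12] twist [-0.08594367  0.01718873  0.11459156]
1.5 [ 0. -0.]; 1.4 [-0.68 -0.44]; 1.3 [-1.4  -0.81]; 1.2 [-2.15 -1.11]; 1.1 [-2.93 -1.33]; 1 [-3.72 -1.47]; 0.9 [-4.53 -1.54]; 0.8 [-5.34 -1.52]; 0.7 [-6.14 -1.42]; 0.6 [-6.93 -1.24]; 0.5 [-7.7  -0.98]; 0.4 [-8.43 -0.65]; 0.3 [-9.13 -0.25]; 0.2 [-9.79  0.22]; 0.1 [-10.4    0.76]; 0 [-10.95   1.35]; -0.1 [-11.44   2.  ];
```

Emit:
servo_tool --plan '[{"xyz": [0,-0.34,-0.22],"twist": [0,0,0],"jaw": 1},{"xyz": [0,-0.68,-0.44],"twist": [0,0,0],"jaw": 1},{"xyz": [0,-1.04,-0.63],"twist": [0,0,0],"jaw": 1},{"xyz": [0,-1.4,-0.81],"twist": [0,0,0],"jaw": 1},{"xyz": [0,-1.77,-0.97],"twist": [0,0,0],"jaw": 1},{"xyz": [0,-2.15,-1.11],"twist": [0,0,0],"jaw": 1},{"xyz": [0,-2.54,-1.23],"twist": [0,0,0],"jaw": 1},{"xyz": [0,-2.93,-1.33],"twist": [0,0,0],"jaw": 1},{"xyz": [0,-3.32,-1.41],"twist": [0,0,0],"jaw": 1},{"xyz": [0,-3.72,-1.47],"twist": [0,0,0],"jaw": 1}]'

```text
time_s: 18.33
tool_pos: [0.5747, 0.2067, 0.335]
tool_rot: [-180.0, 0.0, -175.3]
force: [1.2, 0.9, 4.4]
grip_width: 0.0093
grasp_force: 12.0
```

Emit:
servo_tool --plan '[{"xyz": [0,-0.4,-0.04],"twist": [0,0,0],"jaw": 1},{"xyz": [0,-0.81,-0.07],"twist": [0,0,0],"jaw": 1},{"xyz": [0,-1.21,-0.07],"twist": [0,0,0],"jaw": 1},{"xyz": [0,-1.62,-0.05],"twist": [0,0,0],"jaw": 1},{"xyz": [0,-2.02,-0.01],"twist": [0,0,0],"jaw": 1},{"xyz": [0,-2.42,0.05],"twist": [0,0,0],"jaw": 1},{"xyz": [0,-2.82,0.13],"twist": [0,0,0],"jaw": 1},{"xyz": [0,-3.21,0.23],"twist": [0,0,0],"jaw": 1},{"xyz": [0,-3.6,0.35],"twist": [0,0,0],"jaw": 1},{"xyz": [0,-3.98,0.49],"twist": [0,0,0],"jaw": 1}]'

```text
time_s: 19.17
tool_pos: [0.5777, 0.1668, 0.3292]
tool_rot: [-180.0, -0.1, -175.3]
force: [0.5, -0.4, 0.2]
grip_width: 0.0093
grasp_force: 12.0
```

Emit:
servo_tool --plan '[{"xyz": [0,-0.37,0.16],"twist": [0,0,0],"jaw": 1},{"xyz": [0,-0.73,0.33],"twist": [0,0,0],"jaw": 1},{"xyz": [0,-1.08,0.53],"twist": [0,0,0],"jaw": 1},{"xyz": [0,-1.43,0.73],"twist": [0,0,0],"jaw": 1},{"xyz": [0,-1.77,0.96],"twist": [0,0,0],"jaw": 1},{"xyz": [0,-2.09,1.2],"twist": [0,0,0],"jaw": 1},{"xyz": [0,-2.09,1.2],"twist": [0,0,0],"jaw": 1},{"xyz": [0,-2.09,1.2],"twist": [0,0,0],"jaw": 1}]'

```text
time_s: 19.83
tool_pos: [0.5794, 0.146, 0.3171]
tool_rot: [-180.0, -0.1, -175.4]
force: [-1.8, 0.3, -0.4]
grip_width: 0.0091
grasp_force: 12.0
```

Emit:
servo_tool --plan '[{"xyz": [0,-0.15,0.13],"twist": [0,0,0],"jaw": 1},{"xyz": [0,-0.31,0.26],"twist": [0,0,0],"jaw": 1},{"xyz": [0,-0.46,0.4],"twist": [0,0,0],"jaw": 1},{"xyz": [0,-0.46,0.4],"twist": [0,0,0],"jaw": 1}]'

```text
time_s: 20.17
tool_pos: [0.5797, 0.1415, 0.3131]
tool_rot: [-180.0, -0.1, -175.4]
force: [-3.0, -1.4, 0.4]
grip_width: 0.0092
grasp_force: 12.0
```

Emit:
servo_tool --plan '[{"xyz": [0,-0.08,0.07],"twist": [0,0,0],"jaw": 1},{"xyz": [0,-0.15,0.14],"twist": [0,0,0],"jaw": 1},{"xyz": [0,-0.15,0.14],"twist": [0,0,0],"jaw": 1}]'

```text
time_s: 20.42
tool_pos: [0.5799, 0.1403, 0.3119]
tool_rot: [-180.0, -0.1, -175.3]
force: [-3.3, -0.5, 0.0]
grip_width: 0.0091
grasp_force: 12.0
```

Emit:
servo_tool --plan '[{"xyz": [0,-0.08,0.08],"twist": [0,0,0],"jaw": 1},{"xyz": [0,-0.14,0.15],"twist": [0,0,0],"jaw": 1},{"xyz": [0,-0.14,0.15],"twist": [0,0,0],"jaw": 1}]'

```text
time_s: 20.67
tool_pos: [0.58, 0.1388, 0.3104]
tool_rot: [-180.0, -0.1, -175.3]
force: [-5.6, -1.8, -0.0]
grip_width: 0.0095
grasp_force: 12.0
```

Emit:
servo_tool --plan '[{"xyz": [0.05,0,0],"twist": [0,0,0],"jaw": 1},{"xyz": [0.1,-0.05,0.06],"twist": [0,0,0],"jaw": 1},{"xyz": [0.12,-0.1,0.12],"twist": [0,0,0],"jaw": 1},{"xyz": [0.12,-0.1,0.12],"twist": [0,0,0],"jaw": 1}]'

```text
time_s: 21.0
tool_pos: [0.5796, 0.138, 0.3097]
tool_rot: [180.0, 0.1, -175.3]
force: [-0.2, -0.2, -1.8]
grip_width: 0.0092
grasp_force: 12.0
```

Emit:
servo_tool --plan '[{"xyz": [0,-0.05,0.06],"twist": [0,0,0],"jaw": 1},{"xyz": [0,-0.1,0.12],"twist": [0,0,0],"jaw": 1},{"xyz": [0,-0.1,0.12],"twist": [0,0,0],"jaw": 1}]'

```text
time_s: 21.25
tool_pos: [0.5797, 0.1368, 0.3085]
tool_rot: [180.0, 0.1, -175.4]
force: [-0.0, -0.8, -0.0]
grip_width: 0.0096
grasp_force: 12.0
```

Emit:
servo_tool --plan '[{"xyz": [0,-0.05,0.06],"twist": [0,0,0],"jaw": 1},{"xyz": [0,-0.1,0.12],"twist": [0,0,0],"jaw": 1},{"xyz": [0,-0.1,0.12],"twist": [0,0,0],"jaw": 1}]'

```text
time_s: 21.5
tool_pos: [0.5797, 0.1357, 0.3072]
tool_rot: [180.0, 0.1, -175.4]
force: [2.0, -0.7, -0.7]
grip_width: 0.0092
grasp_force: 12.0
```

Emit:
servo_tool --plan '[{"xyz": [0,-0.05,0.06],"twist": [0,0,0],"jaw": 1},{"xyz": [0,-0.1,0.12],"twist": [0,0,0],"jaw": 1},{"xyz": [0,-0.1,0.12],"twist": [0,0,0],"jaw": 1}]'

```text
time_s: 21.75
tool_pos: [0.5798, 0.1347, 0.306]
tool_rot: [180.0, 0.1, -175.4]
force: [2.9, 0.0, -1.2]
grip_width: 0.0092
grasp_force: 12.0
```

Emit:
servo_tool --plan '[{"xyz": [-0.05,-0.05,0.06],"twist": [0,0,0],"jaw": 1},{"xyz": [-0.05,-0.1,0.12],"twist": [0,0,0],"jaw": 1},{"xyz": [-0.05,-0.1,0.12],"twist": [0,0,0],"jaw": 1}]'

```text
time_s: 22.0
tool_pos: [0.5801, 0.1337, 0.3046]
tool_rot: [-180.0, 0.0, -175.4]
force: [2.7, -0.6, -0.1]
grip_width: 0.0091
grasp_force: 12.0
```

Emit:
servo_tool --plan '[{"xyz": [0,-0.05,0.06],"twist": [0,0,0],"jaw": 1},{"xyz": [0,-0.1,0.12],"twist": [0,0,0],"jaw": 1},{"xyz": [0,-0.1,0.12],"twist": [0,0,0],"jaw": 1}]'

```text
time_s: 22.25
tool_pos: [0.5801, 0.1332, 0.3041]
tool_rot: [180.0, 0.0, -175.3]
force: [1.2, -0.6, 4.0]
grip_width: 0.0096
grasp_force: 12.0
```

The nose is on the roller: Fz has risen to +4 N and the descent has stopped. I'll ease off, release and retreat straight up.

Emit:
servo_tool --plan '[{"xyz": [0,0.03,-0.05],"twist": [0,0,0],"jaw": 1},{"xyz": [0,0.03,-0.05],"twist": [0,0,0],"jaw": 1},{"xyz": [0,0.03,-0.05],"twist": [0,0,0],"jaw": 0.85},{"xyz": [0,0.03,-0.05],"twist": [0,0,0],"jaw": 0.75},{"xyz": [0,0.03,-0.05],"twist": [0,0,0],"jaw": 0.65},{"xyz": [0,0.03,-0.05],"twist": [0,0,0],"jaw": 0.65},{"xyz": [0,0.03,-0.05],"twist": [0,0,0],"jaw": 0.65}]'

```text
time_s: 22.83
tool_pos: [0.5797, 0.1333, 0.3037]
tool_rot: [-180.0, -0.1, -175.3]
force: [0.4, 0.1, -0.6]
grip_width: 0.0278
grasp_force: 0.0
```

Emit:
servo_tool --plan '[{"xyz": [0,0,-0.5],"twist": [0,0,0],"jaw": 0.65},{"xyz": [0,0,-1.5],"twist": [0,0,0],"jaw": 0.65},{"xyz": [0,0,-3.5],"twist": [0,0,0],"jaw": 0.65},{"xyz": [0,0,-6],"twist": [0,0,0],"jaw": 0.65},{"xyz": [0,0,-9],"twist": [0,0,0],"jaw": 0.65},{"xyz": [0,0,-12],"twist": [0,0,0],"jaw": 0.65},{"xyz": [0,0,-14],"twist": [0,0,0],"jaw": 0.65},{"xyz": [0,0,-14],"twist": [0,0,0],"jaw": 0.65},{"xyz": [0,0,-14],"twist": [0,0,0],"jaw": 0.65}]'

```text
time_s: 23.58
tool_pos: [0.58, 0.1338, 0.446]
tool_rot: [-180.0, 0.2, -175.3]
force: [-0.2, -0.0, -0.4]
grip_width: 0.0302
grasp_force: 0.0
```

Run:
```python
from cell import env
import cv2,numpy as np
d={n:env.read_camera(n) for n in("scene","top")}
a=d["scene"]["img"][180:340,160:340];b=d["top"]["img"][165:325,140:320]
cv2.imwrite("pics/g5.png",cv2.resize(np.hstack([a,b]),None,fx=2.2,fy=2.2,interpolation=2)[:,:,::-1])
o=env.get_obs();print(o["time_s"],o["tool_pos"],o["force"],o["grip_width"])
```

```text
23.6833 [0.57969747 0.13314274 0.44352036] [ 0.02575254 -0.09015986  0.17410332] 0.03050981021519969
```

View pics/g5.png

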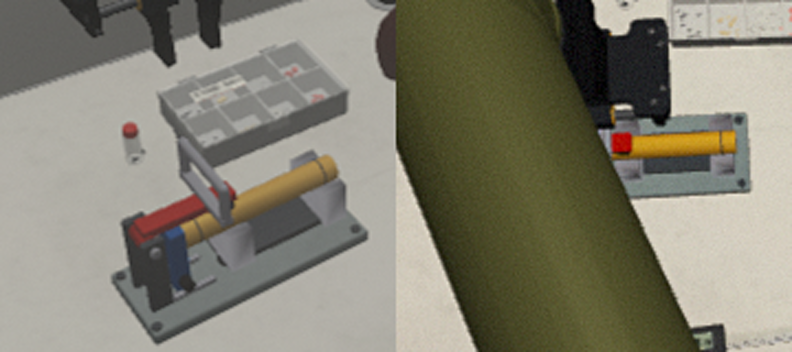

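The red arm lies closed on the roller (scene crop (225,190)). The roller is still in both Vs against the stop, and the gripper is clear above.

```bash
python3 -c "
from cell import env
print(env.sign_off())"
```

```text
the job is handed in; nothing more can be done
None
```

I handed the job in at about 24 s with the roller in both Vs, its end against the blue stop and the clamp nose resting on it; the sign-off returned no verdict, so I can't confirm the result.

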